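# Put the round-bottom flasks back in their own heating mantles

### The job

The three round-bottom flasks have been left in one another's heating mantles. Rest one of them on the cork ring to free a mantle, then move them round until each flask sits fully home and upright in the mantle made for its size, the cork ring empty again. It is glass: set it down gently, never on the bare bench, and leave the beaker, the measuring cylinder and the wash bottle where they stand.

Things in the scene. Friction and masses are not known exactly. Their poses are not given: they have to be found in the camera images.
- flask_large: The large round-bottom flask: clear glass bulb 85 mm in diameter with a straight upright neck, 28 mm across, ending 55 mm above the bulb's top in an open mouth with a 1.5 mm bead; a white stir bar lies inside at the bottom. Loose, about 140 g, a little bottom-heavy. Origin at the centre of the bulb, z up through the neck. Pick it by the neck from above. It starts in the medium mantle, bulb centre 100 mm above the bench.
- flask_medium: The medium round-bottom flask: clear glass bulb 64 mm in diameter with a straight upright neck, 26 mm across, ending 50 mm above the bulb's top in an open mouth with a 1.5 mm bead; a white stir bar lies inside at the bottom. Loose, about 85 g, a little bottom-heavy. Origin at the centre of the bulb, z up through the neck. Pick it by the neck from above. It starts in the small mantle, bulb centre 81 mm above the bench.
- flask_small: The small round-bottom flask: clear glass bulb 51 mm in diameter with a straight upright neck, 22 mm across, ending 46 mm above the bulb's top in an open mouth with a 1.5 mm bead; a white stir bar lies inside at the bottom. Loose, about 55 g, a little bottom-heavy. Origin at the centre of the bulb, z up through the neck. Pick it by the neck from above. It starts in the large mantle, bulb centre 75 mm above the bench.
- mantle_large: The heating mantle for the large flask, fixed: round white housing 140 mm across and 85 mm high with a grey bowl-shaped cup open at the top, mouth 89 mm across; a small control box stands 27 mm out from the housing in -x of its frame, up to 48 mm high. Origin on the bench under the cup's centre, z up. Its own flask seated in it has its bulb centre 94 mm above this origin; the cup centres the bulb.
- mantle_medium: The heating mantle for the medium flask, fixed: round white housing 118 mm across and 75 mm high with a grey bowl-shaped cup open at the top, mouth 68 mm across; a small control box stands 27 mm out from the housing in -x of its frame, up to 48 mm high. Origin on the bench under the cup's centre, z up. Its own flask seated in it has its bulb centre 82 mm above this origin; the cup centres the bulb.
- mantle_small: The heating mantle for the small flask, fixed: round white housing 104 mm across and 65 mm high with a grey bowl-shaped cup open at the top, mouth 55 mm across; a small control box stands 27 mm out from the housing in -x of its frame, up to 48 mm high. Origin on the bench under the cup's centre, z up. Its own flask seated in it has its bulb centre 70 mm above this origin; the cup centres the bulb.
- cork_ring: Cork ring, fixed, the free resting place: 100 mm across, 32 mm high, with a bevelled hole (64 mm at the top, 34 mm below) that centres any of the flasks. Origin on the bench at its centre, z up. Bulb centre of a flask at rest in it: large 60 mm, medium 45 mm, small 36 mm above this origin.
- beaker: Bystander: small open glass beaker, loose, 50 mm across, 70 mm high, among the mantles. Origin at the centre of its underside. Leave it.
- cylinder: Bystander: tall glass measuring cylinder on a blue six-sided foot, loose, foot 76 mm across, tube 27 mm across, 210 mm high, to the right. Origin at the centre of its underside. Leave it.
- wash_bottle: Bystander: white plastic wash bottle with a blue cap and bent spout, loose, 64 mm across, 186 mm high, to the left. Origin at the centre of its underside. Leave it.
There are look-alikes about, which are no part of the job. Leave any green or orange look-alike of the flask_large alone.

How it is judged:
By the outcome, as a careful person would: the job done as asked, in the order asked, and still so for the second after the job is handed in, with the robot touching nothing.
It also fails if it takes over 128 s, if anything falls off the work surface, if the arm or the gripper's body presses on something with over 40 N, if the wrist force passes 120 N, or if a joint passes its speed limit or range.

### The arm

A 6-joint arm with a two-finger parallel gripper is mounted at the origin on the work surface. World frame = base frame: x ahead of the robot, y to its left, z up, the work surface at z = 0. Lengths are in mm, angles in rad, forces in N, time in s.
With the tool pointing down it reaches from about 275 to 825 mm from the base axis. Payload 4.9 kg.
Tool frame: the origin (TCP) lies at the very end of the fingers, on their centre line; the grasp point (between the pads) lies 19 mm behind it; z points along the fingers, y is the direction in which the jaws open and shut (so a half turn about z gives the same grasp; the last joint's range is limited). The gripper opens to 85 mm and grips with 20 to 120 N. Pads are 22 mm wide; open, the fingers measure 114 mm over their backs; the gripper's body (76 mm by 85 mm) begins 54 mm behind the grasp point. The pads swing forward as they close: fully open they stand 13 mm farther back than shut.
Start: joints at [1.093, 0.326, -0.193, 1.052, 0, 1.437], TCP at [185.382, 517.834, 231.281] pointing down, gripper open.
Joint ranges: [-2.65, 2.65], [-0.97, 1.79], [-1.3, 1.35], [-1.93, 2.1], [-1.47, 1.37], [-3.14, 3.14]. Speed limits (rad/s): [2.57, 2.57, 3.14, 3.14, 3.14, 3.14].

### API

Orientations are given as a unit quaternion [w, x, y, z].
In Python, from station import manip gives the robot as it stands.
- The arm moves only by the tool servo_tool, never from a script. Its argument "rows" is a list of rows, each a list of 6 numbers: the shift along the tool's x, y, z each as a share of 2 cm, from -1 to 1, then the turn, a rotation vector about the tool's x, y, z each as a share of 4 degrees, from -1 to 1. A call has 1 to 12 rows; each row shifts and turns the commanded pose from where the row before left it, along the tool's axes as they then stand; what a row does not reach is not made up. A row lasts 1/10 s, in which the tool goes at most 50 mm and 8.59 degrees, less where a joint would pass 70% of its speed; a pose out of reach is approached as far as the arm can. A call with a number of a shift or a turn outside -1 to 1 is refused whole. A call with a gripper value outside its range is refused whole. "claw" is the finger opening in mm, from 0 to 85.4, set as the call begins (left out, the last holds). The fingers move at their own pace and stop on an object; "newtons" is the grip in N (left out, the last holds). Time passes only in rows, so rows that do not move let the fingers close. It gives the time, the measured TCP pose, the force and the opening at its end, in the units of the state.
- manip.get_obs(): the state, without advancing time (a new reading comes with each control period).
- manip.get_image(name): name is "scene" or "top"; returns (picture, depth): 384x512x3 uint8, red, green, blue; 384x512 float32, mm along the optical axis (not along the pixel's ray), 0 where there is no reading.
- manip.camera_params(name): a dict with "K" (3x3 intrinsics, pixels), "rvec" (rotation vector, rad) and "tvec" (3), from world to camera coordinates, as OpenCV has them. Camera axes: x right, y down, z forward; pixel columns grow to the right and rows downward; lengths in mm; the calibration is good to about 2 mm. A picture is of the moment at which its call begins. camera_params takes no time and is no camera call.
- manip.close_job(): hands the job in, once; it reports no verdict.
The state is a dict: "t": time; "q": joint angles; "dq": joint speeds; "joint_torque": joint torques, N m; "eef_pos": TCP position; "eef_rot": TCP orientation; "force": force on the tool from outside, world axes, zero at the start; "wrist_torque": the same for the moment, N m; "grip_width": finger opening in mm.
Only numpy, scipy, OpenCV 4.12 (cv2) and the standard library are available. Lean on these libraries where they do the work, as an engineer would, in place of code of your own. Each camera call takes 0.05 s, during which the arm holds its last target.

## Working session

There is one attempt and no reset: what is moved stays moved. The work goes in short steps, Python scripts to look and compute and a tool call to move; the robot and the scene stay as the last step left them, time stands still between calls to the robot, and variables do not carry over. Pictures are saved under pics/ and viewed, and the job is handed in when it is done.

Besides the shell and the picture viewer there is one more tool, called in YAML: its name, and indented under it one key for each argument. servo_tool: Moves the arm, as the interface text tells. Shift numbers are shares of 2 cm and turn numbers shares of 4 degrees, none past 1 either way. Its arguments: {"type":"object","properties":{"rows":{"type":"array","items":{"type":"array","items":{"type":"number"}}},"claw":{"type":"number"},"newtons":{"type":"number"}},"required":["rows"]}

```bash
mkdir -p pics; ls
cat > h.py <<'E'
import numpy as np,cv2,json
from station import manip
def cam(n):
    p=manip.camera_params(n);K=np.array(p['K'],float);R=cv2.Rodrigues(np.array(p['rvec'],float))[0];t=np.array(p['tvec'],float).ravel()
    return K,R,t
def ray(n,u,v):
    K,R,t=cam(n);d=R.T@np.linalg.inv(K)@np.array([u,v,1.]);return -R.T@t,d
def onz(n,u,v,z):
    c,d=ray(n,u,v);return c+d*(z-c[2])/d[2]
def proj(n,P):
    K,R,t=cam(n);q=K@(R@np.array(P,float)+t);return q[:2]/q[2]
def snap(tag):
    o={}
    for n in('scene','top'):
        im,d=manip.get_image(n);o[n]=(im,d);cv2.imwrite(f'pics/{tag}_{n}.png',im[:,:,::-1]);np.save(f'pics/{tag}_{n}.npy',d)
    return o
E
python3 - <<'E'
from h import *
print(manip.get_obs())
snap('a')
for n in('scene','top'):
    K,R,t=cam(n);print(n,K,-R.T@t,R)
E
```

```text
pics
{'t': 0.0, 'q': array([ 1.09282031e+00,  3.26976205e-01, -1.93603937e-01,  1.05201173e+00,
       -3.29938912e-06,  1.43662421e+00]), 'dq': array([ 7.30318876e-04, -1.21807834e-03,  2.63696861e-04, -1.75850153e-04,
       -6.68394431e-05, -1.86869935e-03]), 'joint_torque': array([-1.43627927e-03, -4.43395400e+01,  2.62444496e+01,  1.54770864e-02,
       -3.49202037e-04, -8.08202230e-06]), 'eef_pos': array([185.08613729, 517.28462112, 230.47663832]), 'eef_rot': array([-2.68941183e-04,  1.71056504e-01,  9.85260811e-01, -8.56543464e-04]), 'force': array([ 0.34907327, -0.47009186,  0.10063002]), 'wrist_torque': array([-0.03787444, -0.01953597, -0.01684482]), 'grip_width': 85.66906819392574}
scene [[429.32376606   0.         258.70657791]
 [  0.         429.32376606 186.85599476]
 [  0.           0.           1.        ]] [1410.62975986  374.17202073  767.03423475] [[-0.36971785  0.92883589  0.02392926]
 [ 0.51856749  0.22764578 -0.82417544]
 [-0.77097112 -0.29230343 -0.56582881]]
top [[429.78493417   0.         257.19090462]
 [  0.         429.78493417 188.15314874]
 [  0.           0.           1.        ]] [ 313.42450262    2.80109886 1555.33870544] [[-0.0134775  -0.99983953 -0.01180095]
 [-0.98992616  0.01500556 -0.1407872 ]
 [ 0.14094169  0.00978461 -0.98996955]]
```

View pics/a_scene.png

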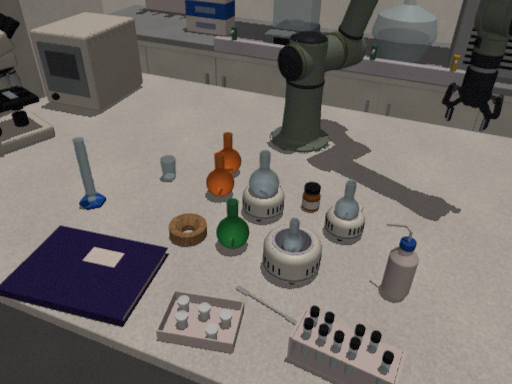

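View pics/a_top.png

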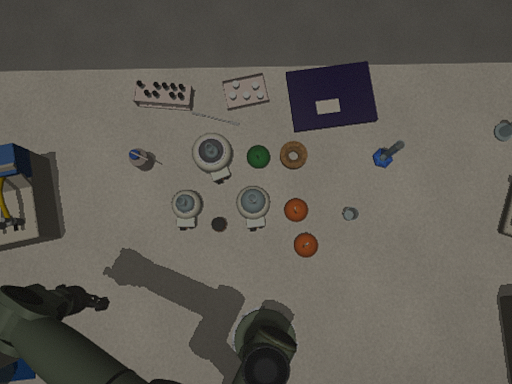

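Run:
```python
from h import *
a=cv2.imread('pics/a_top.png')[125:265,120:370];cv2.imwrite('pics/a_topc.png',cv2.resize(a,None,fx=3.2,fy=3.2,interpolation=cv2.INTER_CUBIC))
a=cv2.imread('pics/a_scene.png')[130:290,150:410];cv2.imwrite('pics/a_scenec.png',cv2.resize(a,None,fx=3,fy=3,interpolation=cv2.INTER_CUBIC))
```

```text
(no output)
```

View pics/a_topc.png

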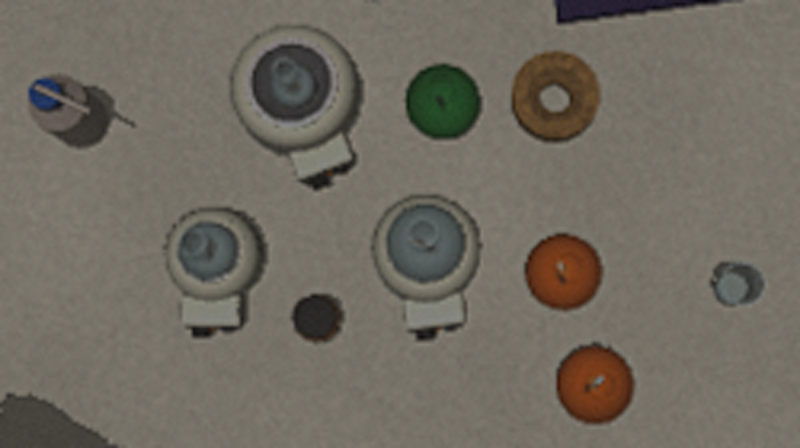

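View pics/a_scenec.png

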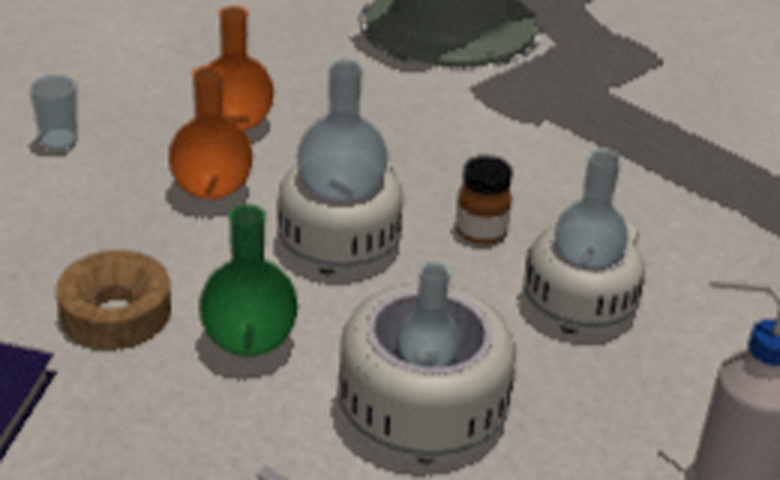

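```bash
cat >> h.py <<'E'
def cloud(n,d):
    K,R,t=cam(n);h,w=d.shape;u,v=np.meshgrid(np.arange(w),np.arange(h))
    P=np.stack([(u-K[0,2])/K[0,0]*d,(v-K[1,2])/K[1,1]*d,d],-1)
    return (P-t)@R
E
python3 - <<'E'
from h import *
for n in('top','scene'):
    d=np.load(f'pics/a_{n}.npy');X=cloud(n,d);X[d==0]=np.nan
    np.save(f'pics/a_{n}_X.npy',X)
X=np.load('pics/a_top_X.npy')
z=X[:,:,2]
print(np.round(z[152,180:245:2]));print(np.round(z[204,160:285:2]));print(np.round(z[155,270:320:2]))
print(np.round(onz('top',212,152,85)),onz('top',186,204,65),onz('top',252,203,75),onz('top',293,155,32))
print('bench',np.nanmedian(z[260:300,380:450]))
S=np.load('pics/a_scene_X.npy');print(np.round(S[165:215:5,264]));
E
```

```text
[ -4.  -8.  -0.  -3.  -3.   0.  75.  82.  89.  81.  76.  67.  85.  94.
  99. 111. 109.  93.  93.  79.  61.  72.  87.  85.  87.  75.  25.   4.
   4.  -1.   4.   2.  -1.]
[ -2.   2.   4.  -3.  -1.  -4.  58.  68. 102. 157. 164. 157. 142. 118.
 111. 104.  88.  72.  64.  64.  50.  27.   3.   1.   1.   0.  -3.  -0.
   1.  -5.   4.   4.  -2.  -1.   3.   3.  -1.   1.   2.  73.  68. 118.
 132. 137. 134. 141. 145. 139. 138. 137. 129. 123. 114.  72.  70.   5.
  -7.   1.   0.  -1.  -0.   1.   0.]
[ 4. -2.  2. -6.  6. 31. 35. 35. 21. 16.  1. -1.  8. -9. 19. 17. 30. 33.
 28. -2.  4.  0. -2.  1.  0.]
[653. 174.  85.] [473.4924116  266.82657295  65.        ] [472.52876529  36.10635111  75.        ] [ 649.42976536 -113.26972299   32.        ]
bench 0.008754902719861762
[[492.  39. 167.]
 [492.  40. 151.]
 [494.  41. 137.]
 [508.  47. 131.]
 [512.  49. 118.]
 [515.  50. 103.]
 [513.  50.  86.]
 [521.  54.  75.]
 [526.  56.  62.]
 [530.  58.  49.]]
```

```bash
cat >> h.py <<'E'
from scipy.optimize import least_squares
def load(tag):
    r={}
    for n in('top','scene'):
        d=np.load(f'pics/{tag}_{n}.npy');X=cloud(n,d);X=X[d>0];r[n]=X
    return r
def near(X,c,r,z0,z1):
    m=(np.hypot(X[:,0]-c[0],X[:,1]-c[1])<r)&(X[:,2]>z0)&(X[:,2]<z1);return X[m]
def circ(X,c,r):
    f=least_squares(lambda p:np.hypot(X[:,0]-p[0],X[:,1]-p[1])-r,c[:2],loss='soft_l1',f_scale=2);return f.x,np.median(np.abs(f.fun))
def sph(X,c,r):
    f=least_squares(lambda p:np.linalg.norm(X-p,axis=1)-r,c,loss='soft_l1',f_scale=2);return f.x,np.median(np.abs(f.fun))
E
python3 - <<'E'
from h import *
C=load('a')
M={'L':((653,174),70,85,'S',25.5,75,11,),'S':((473,267),52,65,'M',32,81,13),'M':((472,36),59,75,'L',42.5,100,14)}
top={'S':75+25.5+46,'M':81+32+50,'L':100+42.5+55}
for k,(c,R,H,f,r,zc,rn) in M.items():
    for n in C:
        X=near(C[n],c,R+8,50 if n=='top' else 15,H-12)
        m=np.hypot(X[:,0]-c[0],X[:,1]-c[1])>R-14
        X=X[m]
        if n=='scene': pass
        print(k,n,'housing',len(X),circ(X,c,R))
        Y=near(C[n],c,R+8,H-3,H+6);Y=Y[np.hypot(Y[:,0]-c[0],Y[:,1]-c[1])>r+3]
        print('   rim mean',Y.mean(0) if len(Y) else 0)
        B=near(C[n],c,r+4,max(zc-5,H+6 if f!='S' else 60),zc+r*.75)
        print('   bulb',len(B),sph(B,[*c,zc],r))
        N=near(C[n],c,30,zc+r+6,top[f]-3)
        print('   neck',len(N),circ(N,c,rn), near(C[n],c,40,0,300)[:,2].max())
c=(649,-113)
for n in C:
    X=near(C[n],c,56,24,40);print('cork',n,len(X),X.mean(0),(X.min(0)+X.max(0))/2)
    X=near(C[n],c,60,8,24);X=X[np.hypot(X[:,0]-c[0],X[:,1]-c[1])>40];print(circ(X,c,50))
E
```

```text
L top housing 110 (array([657.78790158, 178.13693044]), np.float64(0.8698144313314131))
   rim mean [658.98772417 176.60659164  85.37367298]
   bulb 93 (array([658.1689937 , 178.43445998,  74.24784747]), np.float64(0.9561950297532))
   neck 33 (array([657.2839169 , 177.78670564]), np.float64(0.7817912404151652)) 149.80978268484884
L scene housing 1026 (array([656.21666199, 178.35980721]), np.float64(0.7557694349660196))
   rim mean [668.7169654  181.86096174  85.7171923 ]
   bulb 170 (array([655.55177175, 177.78790981,  75.79309945]), np.float64(0.7936828101605382))
   neck 129 (array([656.80281684, 178.44573736]), np.float64(0.8488365280450605)) 149.42038450468047
S top housing 41 (array([473.1839772 , 270.67768338]), np.float64(2.118691596412532))
   rim mean [472.65347666 269.24281726  65.0986297 ]
   bulb 137 (array([475.13746508, 270.12089737,  80.30742274]), np.float64(1.0634766556450934))
   neck 44 (array([474.54939868, 268.60468109]), np.float64(0.7383022916547617)) 169.73471648128302
S scene housing 437 (array([473.34883303, 269.7895618 ]), np.float64(0.9544846970609271))
 
[... 565 characters left out ...]
2.8351132160729
M scene housing 565 (array([475.58267345,  33.44844739]), np.float64(0.9709802357010702))
   rim mean [506.99121549  35.88484795  74.94995804]
   bulb 404 (array([475.02835313,  33.69902654, 101.45353682]), np.float64(0.918253822593794))
   neck 170 (array([476.1951557 ,  33.50664187]), np.float64(0.8768039090348498)) 201.5811060035287
cork top 463 [ 651.77571728 -115.32554824   31.2759664 ] [ 652.13654714 -115.05698607   31.85841177]
(array([ 652.09883886, -115.08776682]), np.float64(0.4810016158575934))
cork scene 670 [ 654.3386351  -112.91870459   31.76584525] [ 651.73136432 -113.36619281   30.69486224]
(array([ 650.59223363, -115.27537806]), np.float64(0.824974082673144))
```

servo_tool:
  rows:
    - [0,0,0,0,0,-1]
    - [0,0,0,0,0,-1]
    - [0,0,0,0,0,-1]
    - [0,0,0,0,0,-1]
    - [0,0,0,0,0,-0.925]
    - [0,0,0,0,0,0]
  claw: 60
  newtons: 20

```text
t: 0.7
eef_pos: [185.2, 517.6, 230.9]
eef_rot: [-0.0, 0.0, 1.0, -0.0]
force: [0.2, 0.4, -0.4]
grip_width: 60.2
```

Run:
```python
from h import *
C=load('a')
for n,(u,v) in {'green':(258,157),'or1':(296,210),'or2':(306,245),'brown':(219,224),'wash':(140,157)}.items():
    c=onz('top',u,v,60)[:2]
    X=near(C['top'],c,60,15,250);Y=near(C['scene'],c,70,20,250)
    print(n,X.min(0).round(),X.max(0).round(),np.percentile(Y[:,2],99))
```

```text
green [600. -26.  35.] [684.  53. 145.] 141.56690925461686
or1 [ 409. -159.   42.] [491. -75. 144.] 142.52993801042342
or2 [ 285. -191.   15.] [ 368. -107.  147.] 142.25306523432548
brown [376. 129.  15.] [428. 175.  82.] 78.99609189166138
wash [602. 384.  15.] [664. 459. 191.] 184.45788801251285
```

servo_tool:
  rows:
    - [-0.983,-0.706,0,0,0,0]
    - [-0.983,-0.706,0,0,0,0]
    - [-0.983,-0.706,0,0,0,0]
    - [-0.983,-0.706,0,0,0,0]
    - [-0.983,-0.706,0,0,0,0]
    - [-0.983,-0.706,0,0,0,0]
    - [-0.983,-0.706,0,0,0,0]
    - [-0.983,-0.706,0,0,0,0]
    - [-0.983,-0.706,0,0,0,0]
    - [-0.983,-0.706,0,0,0,0]
    - [-0.983,-0.706,0,0,0,0]
    - [-0.983,-0.706,0,0,0,0]

```text
t: 1.9
eef_pos: [421.9, 347.6, 231.0]
eef_rot: [-0.0, 0.001, 1.0, -0.0]
force: [-0.2, -0.1, 0.2]
grip_width: 60.1
```

servo_tool:
  rows:
    - [-0.983,-0.706,0,0,0,0]
    - [-0.983,-0.706,0,0,0,0]
    - [-0.983,-0.706,0,0,0,0]
    - [-0.983,-0.706,0,0,0,0]
    - [-0.983,-0.706,0,0,0,0]
    - [-0.983,-0.706,0,0,0,0]
    - [-0.983,-0.706,0,0,0,0]
    - [-0.983,-0.706,0,0,0,0]
    - [-0.983,-0.706,0,0,0,0]
    - [-0.983,-0.706,0,0,0,0]
    - [-0.983,-0.706,0,0,0,0]
    - [-0.983,-0.706,0,0,0,0]

```text
t: 3.1
eef_pos: [657.8, 178.3, 230.8]
eef_rot: [-0.0, 0.001, 1.0, -0.0]
force: [-0.1, 0.2, 0.5]
grip_width: 60.2
```

servo_tool:
  rows:
    - [0,0,0.5,0,0,0]
    - [0,0,0.5,0,0,0]
    - [0,0,0.5,0,0,0]
    - [0,0,0,0,0,0]
    - [0,0,0,0,0,0]

```text
t: 3.6
eef_pos: [656.3, 179.6, 200.9]
eef_rot: [-0.001, -0.0, 1.0, -0.0]
force: [0.1, 0.0, -0.8]
grip_width: 59.8
```

servo_tool:
  rows:
    - [0,-0.05,0.6,0,0,0]
    - [0,0,0.6,0,0,0]
    - [0,0,0.6,0,0,0]
    - [0,0,0.6,0,0,0]
    - [0,0,0.6,0,0,0]
    - [0,0,0.6,0,0,0]
    - [0,0,0.6,0,0,0]
    - [0,0,0.4,0,0,0]
    - [0,0,0,0,0,0]
    - [0,0,0,0,0,0]

```text
t: 4.6
eef_pos: [657.3, 178.0, 109.3]
eef_rot: [0.0, -0.0, 1.0, -0.0]
force: [0.6, 0.6, 0.7]
grip_width: 60.2
```

Run:
```python
from h import *
snap('b')
a=cv2.imread('pics/b_scene.png')[110:300,200:400];cv2.imwrite('pics/b_sc.png',cv2.resize(a,None,fx=3,fy=3,interpolation=cv2.INTER_CUBIC))
print(manip.get_obs()['eef_pos'])
```

```text
[657.80431216 178.08879333 110.02836188]
```

View pics/b_sc.png

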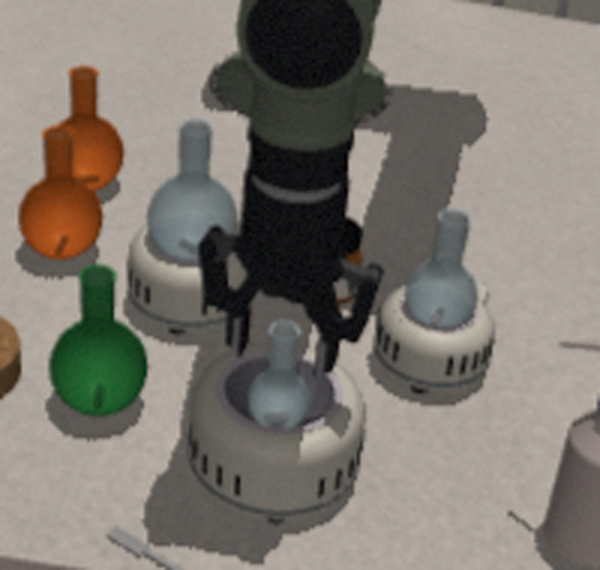

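The small flask's clear neck (scene ≈ (295,225)) stands centred between the open jaws, above the large mantle. Closing.

servo_tool:
  rows:
    - [0,0,0,0,0,0]
    - [0,0,0,0,0,0]
    - [0,0,0,0,0,0]
    - [0,0,0,0,0,0]
    - [0,0,0,0,0,0]
    - [0,0,0,0,0,0]
    - [0,0,0,0,0,0]
    - [0,0,0,0,0,0]
  claw: 10
  newtons: 25

```text
t: 5.5
eef_pos: [657.5, 178.4, 109.7]
eef_rot: [0.0, -0.0, 1.0, 0.0]
force: [0.4, 3.0, 5.6]
grip_width: 21.3
```

servo_tool:
  rows:
    - [0,0,-0.2,0,0,0]
    - [0,0,-0.4,0,0,0]
    - [0,0,-0.6,0,0,0]
    - [0,0,-0.8,0,0,0]
    - [0,0,0,0,0,0]
    - [0,0,0,0,0,0]

```text
t: 6.1
eef_pos: [657.7, 177.8, 149.9]
eef_rot: [0.001, 0.0, 1.0, -0.0]
force: [-0.2, 0.3, -1.0]
grip_width: 21.3
```

Run:
```python
from h import *
snap('c')
a=cv2.imread('pics/c_scene.png')[110:300,200:400];cv2.imwrite('pics/c_sc.png',cv2.resize(a,None,fx=3,fy=3,interpolation=cv2.INTER_CUBIC))
C=load('c')
c=(657,178);o=manip.get_obs();print(o['eef_pos'],o['grip_width'],o['force'])
z=o['eef_pos'][2]
B=near(C['scene'],c,30,z-35-15,z-12);print(sph(B,[*c,z-35],25.5))
```

```text
[656.75500193 177.76635223 148.63030869] 21.554620253564682 [-0.89177052  0.13501536 -1.00651656]
(array([656.6349545 , 177.02625836, 115.95839641]), np.float64(0.8039424325211613))
```

View pics/c_sc.png

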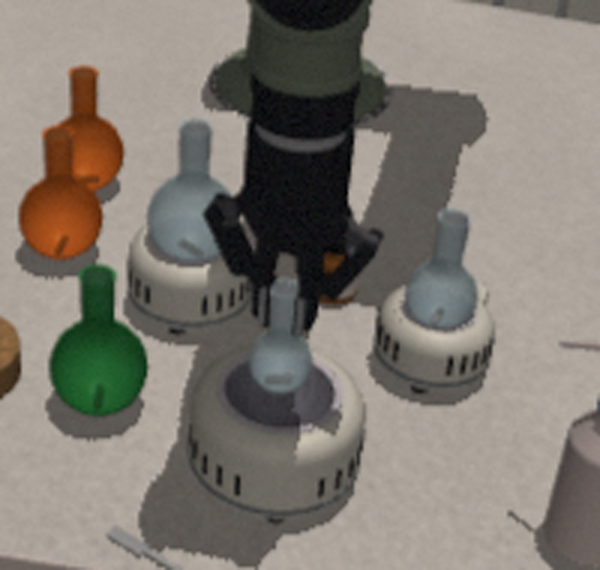

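servo_tool:
  rows:
    - [0,0,-0.5,0,0,0]
    - [0,0,-1,0,0,0]
    - [0,0,-1,0,0,0]
    - [0,0,-1,0,0,0]
    - [0,-0.4,-0.8,0,0,0]
    - [0,-0.8,-0.5,0,0,0]
    - [0.03,-1,0,0,0,0]
    - [0.03,-1,0,0,0,0]
    - [0.03,-1,0,0,0,0]
    - [0.03,-1,0,0,0,0]
    - [0.03,-1,0,0,0,0]
    - [0.03,-1,0,0,0,0]

```text
t: 7.4
eef_pos: [652.5, 31.3, 243.8]
eef_rot: [-0.001, 0.001, 1.0, -0.0]
force: [0.1, 0.1, -0.6]
grip_width: 21.6
```

servo_tool:
  rows:
    - [0.03,-1,0,0,0,0]
    - [0.03,-1,0,0,0,0]
    - [0.03,-1,0,0,0,0]
    - [0.03,-1,0,0,0,0]
    - [0.03,-1,0,0,0,0]
    - [0.03,-1,0,0,0,0]
    - [0,-0.8,0,0,0,0]
    - [0,-0.6,0,0,0,0]
    - [0,0,0,0,0,0]
    - [0,0,0,0,0,0]

```text
t: 8.4
eef_pos: [649.8, -114.0, 244.9]
eef_rot: [-0.0, 0.0, 1.0, 0.0]
force: [0.0, -0.3, -0.7]
grip_width: 21.4
```

servo_tool:
  rows:
    - [-0.05,-0.04,0.5,0,0,0]
    - [0,0,1,0,0,0]
    - [0,0,1,0,0,0]
    - [0,0,1,0,0,0]
    - [0,0,1,0,0,0]
    - [0,0,1,0,0,0]
    - [0,0,1,0,0,0]
    - [0,0,0.75,0,0,0]
    - [0,0,0.5,0,0,0]
    - [0,0,0,0,0,0]
    - [0,0,0,0,0,0]

```text
t: 9.5
eef_pos: [651.3, -114.4, 90.5]
eef_rot: [0.0, -0.0, 1.0, 0.0]
force: [0.1, -0.4, 0.1]
grip_width: 21.4
```

Run:
```python
from h import *
snap('d')
a=cv2.imread('pics/d_scene.png')[130:290,110:310];cv2.imwrite('pics/d_sc.png',cv2.resize(a,None,fx=3,fy=3,interpolation=cv2.INTER_CUBIC))
C=load('d')
c=(651,-115);P=np.array([manip.get_obs()['eef_pos'] for _ in range(1)]);z=P[0,2];print(P)
B=near(C['scene'],c,30,z-35,z-12);print(len(B),sph(B,[*c,z-35],25.5))
```

```text
[[ 651.83912455 -114.83522515   91.3223598 ]]
195 (array([ 650.22315811, -115.27040139,   56.50964413]), np.float64(0.9053419045711166))
```

View pics/d_sc.png

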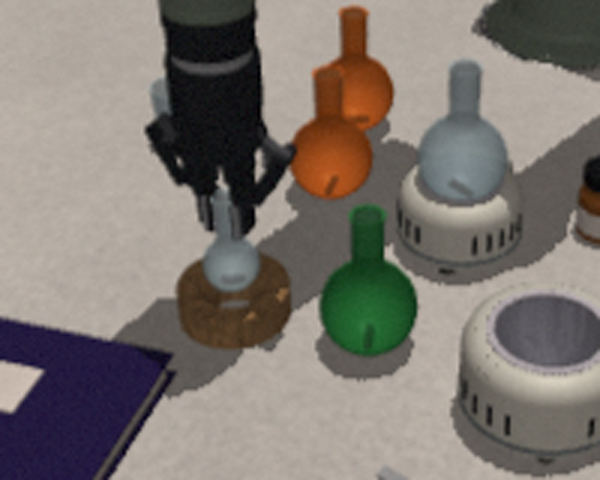

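The small flask hangs upright over the cork ring (crop ≈ (231,265), ring centre ≈ (235,300)), laterally aligned. Lowering slowly.

servo_tool:
  rows:
    - [0,0,0.3,0,0,0]
    - [0,0,0.3,0,0,0]
    - [0,0,0.2,0,0,0]
    - [0,0,0.1,0,0,0]
    - [0,0,0.05,0,0,0]
    - [0,0,0,0,0,0]

```text
t: 10.2
eef_pos: [651.4, -114.6, 71.6]
eef_rot: [0.0, -0.0, 1.0, 0.0]
force: [0.8, 1.9, 2.0]
grip_width: 21.5
```

servo_tool:
  rows:
    - [0,0,0.05,0,0,0]
    - [0,0,0,0,0,0]

```text
t: 10.4
eef_pos: [651.8, -114.5, 71.3]
eef_rot: [0.001, -0.0, 1.0, 0.0]
force: [0.0, 2.2, 5.8]
grip_width: 21.4
```

servo_tool:
  rows:
    - [0,0,0,0,0,0]
    - [0,0,0,0,0,0]
    - [0,0,0,0,0,0]
    - [0,0,0,0,0,0]
    - [0,0,0,0,0,0]
  claw: 60

```text
t: 10.9
eef_pos: [650.9, -114.9, 70.1]
eef_rot: [-0.0, 0.0, 1.0, -0.0]
force: [0.7, -1.0, 0.5]
grip_width: 60.1
```

servo_tool:
  rows:
    - [0,0,-0.4,0,0,0]
    - [0,0,-0.8,0,0,0]
    - [0,0,-1,0,0,0]
    - [0,0,-1,0,0,0]
    - [0,0,-1,0,0,0]
    - [0,0,-1,0,0,0]
    - [0,0,-1,0,0,0]
    - [0,0,-1,0,0,0]
    - [0,0,-1,0,0,0]
    - [0,0,-0.8,0,0,0]

```text
t: 11.9
eef_pos: [651.3, -114.9, 252.4]
eef_rot: [0.001, -0.0, 1.0, -0.0]
force: [0.2, 0.2, -0.6]
grip_width: 59.5
```

```bash
cat >> h.py <<'E'
def fl(tag,c,r,zc,rn,L):
    C=load(tag)
    for n in C:
        B=near(C[n],c,r+5,zc,zc+r*.8);N=near(C[n],c,30,zc+r+5,zc+r+L-3)
        print(n,len(B),len(N),'bulb',sph(B,[*c,zc],r)[0].round(1) if len(B)>20 else 0,'neck',circ(N,c,rn)[0].round(1) if len(N)>10 else 0)
E
python3 - <<'E'
from h import *
snap('e')
a=cv2.imread('pics/e_scene.png')[100:300,110:390];cv2.imwrite('pics/e_sc.png',cv2.resize(a,None,fx=2.8,fy=2.8,interpolation=cv2.INTER_CUBIC))
fl('e',(651,-115),25.5,36,11,46)
E
```

```text
top 0 0 bulb 0 neck 0
scene 169 120 bulb [ 651.1 -114.9   36.7] neck [ 651.3 -114.3]
```

View pics/e_sc.png

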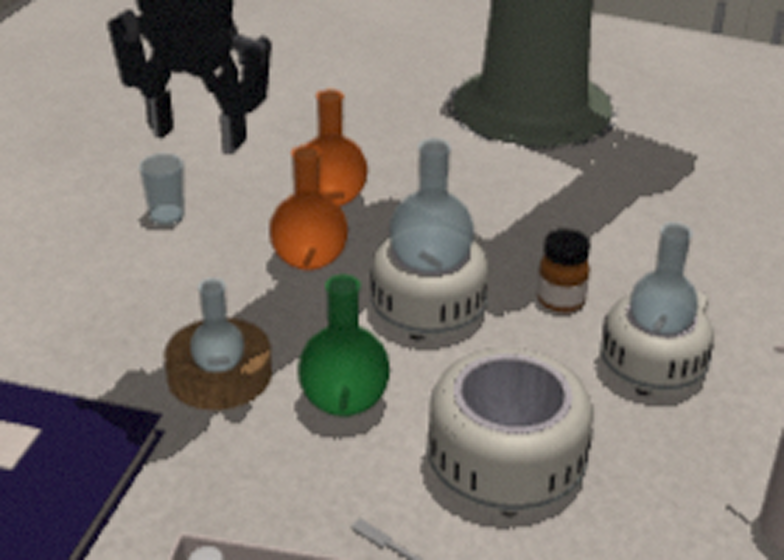

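Small flask upright on the cork ring (crop ≈ (217,345)), large mantle now empty. Next, the large flask (clear, in the medium mantle; crop ≈ (432,230)).

servo_tool:
  rows:
    - [0.4,0.342,0,0,0,0]
    - [0.9,0.76,0,0,0,0]
    - [0.9,0.76,0,0,0,0]
    - [0.9,0.76,0,0,0,0]
    - [0.9,0.76,0,0,0,0]
    - [0.9,0.76,0,0,0,0]
    - [0.9,0.76,0,0,0,0]
    - [0.9,0.76,0,0,0,0]
    - [0.9,0.76,0,0,0,0]
    - [0.9,0.76,0,0,0,0]
    - [0.27,0.238,0,0,0,0]
    - [0,0,0,0,0,0]

```text
t: 13.2
eef_pos: [475.0, 34.0, 250.1]
eef_rot: [-0.0, -0.001, 1.0, -0.0]
force: [0.5, -1.2, 0.6]
grip_width: 59.4
```

servo_tool:
  rows:
    - [0,0,0.5,0,0,0]
    - [0,0,0.5,0,0,0]
    - [0,0,0.5,0,0,0]
    - [0,0,0,0,0,0]
    - [0,0,0,0,0,0]

```text
t: 13.7
eef_pos: [475.5, 33.3, 219.6]
eef_rot: [-0.001, 0.0, 1.0, 0.0]
force: [-0.3, -0.6, 0.8]
grip_width: 60.0
```

Run:
```python
from h import *
snap('f');print(manip.get_obs()['eef_pos'])
a=cv2.imread('pics/f_scene.png')[70:230,180:380];cv2.imwrite('pics/f_sc.png',cv2.resize(a,None,fx=3,fy=3,interpolation=cv2.INTER_CUBIC))
```

```text
[475.92971818  33.39876566 220.38653874]
```

View pics/f_sc.png

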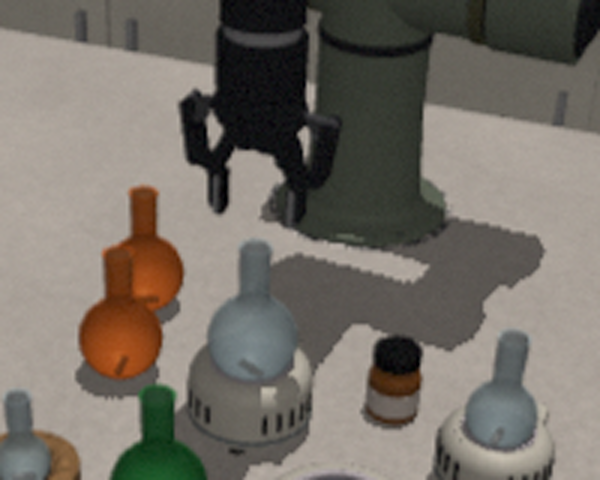

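The jaws are centred above the large clear flask's neck (crop ≈ (255,260)).

servo_tool:
  rows:
    - [0,0,0.5,0,0,0]
    - [0,0,0.6,0,0,0]
    - [0,0,0.6,0,0,0]
    - [0,0,0.6,0,0,0]
    - [0,0,0.6,0,0,0]
    - [0,0,0.4,0,0,0]
    - [0,0,0.15,0,0,0]
    - [0,0,0,0,0,0]
    - [0,0,0,0,0,0]

```text
t: 14.7
eef_pos: [475.9, 33.5, 151.5]
eef_rot: [0.0, -0.0, 1.0, -0.0]
force: [0.3, 1.3, -0.8]
grip_width: 59.9
```

servo_tool:
  rows:
    - [0,0,0,0,0,0]
    - [0,0,0,0,0,0]
    - [0,0,0,0,0,0]
    - [0,0,0,0,0,0]
    - [0,0,0,0,0,0]
    - [0,0,0,0,0,0]
    - [0,0,0,0,0,0]
  claw: 15
  newtons: 30

```text
t: 15.4
eef_pos: [476.0, 33.9, 151.6]
eef_rot: [0.0, -0.0, 1.0, 0.0]
force: [-2.0, 3.1, 5.2]
grip_width: 27.6
```

servo_tool:
  rows:
    - [0,0,-0.2,0,0,0]
    - [0,0,-0.4,0,0,0]
    - [0,0,-0.6,0,0,0]
    - [0,0,-0.8,0,0,0]
    - [0,0,0,0,0,0]
    - [0,0,0,0,0,0]

```text
t: 16.0
eef_pos: [475.7, 33.3, 191.3]
eef_rot: [0.0, 0.0, 1.0, -0.0]
force: [-0.0, 0.1, -1.8]
grip_width: 27.3
```

Run:
```python
from h import *
snap('g')
a=cv2.imread('pics/g_scene.png')[70:230,180:380];cv2.imwrite('pics/g_sc.png',cv2.resize(a,None,fx=3,fy=3,interpolation=cv2.INTER_CUBIC))
C=load('g')
c=(476,33.5);o=manip.get_obs();print(o['eef_pos'],o['grip_width'],o['force'])
z=o['eef_pos'][2]
B=near(C['scene'],c,46,z-55-15,z-15);print(sph(B,[*c,z-51],42.5))
```

```text
[475.03110643  33.44939092 190.54404752] 26.95944205266703 [ 0.83496694  0.25384293 -1.60088171]
(array([475.09155476,  32.61683279, 141.098057  ]), np.float64(0.9479888616411927))
```

View pics/g_sc.png

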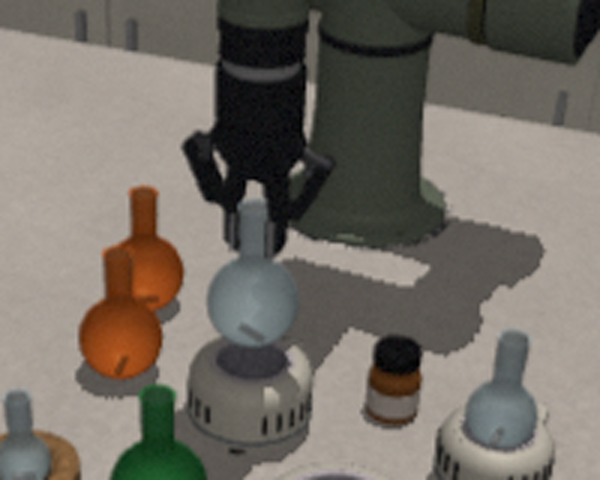

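servo_tool:
  rows:
    - [0,0,-0.5,0,0,0]
    - [-0.2,0.16,-0.8,0,0,0]
    - [-0.5,0.4,-0.5,0,0,0]
    - [-0.9,0.72,-0.2,0,0,0]
    - [-0.95,0.76,0,0,0,0]
    - [-0.95,0.76,0,0,0,0]
    - [-0.95,0.76,0,0,0,0]
    - [-0.95,0.76,0,0,0,0]
    - [-0.95,0.76,0,0,0,0]
    - [-0.95,0.76,0,0,0,0]
    - [-0.9,0.7,0,0,0,0]
    - [-0.6,0.48,0,0,0,0]

```text
t: 17.3
eef_pos: [652.5, 174.9, 230.9]
eef_rot: [-0.0, -0.0, 1.0, -0.0]
force: [0.7, 0.7, -1.1]
grip_width: 27.3
```

servo_tool:
  rows:
    - [-0.25,0.2,0,0,0,0]
    - [0,0,0,0,0,0]
    - [0,0,0,0,0,0]
    - [0,0,0,0,0,0]

```text
t: 17.7
eef_pos: [656.0, 177.4, 231.5]
eef_rot: [-0.0, 0.0, 1.0, -0.0]
force: [-1.2, -0.3, -0.6]
grip_width: 27.3
```

servo_tool:
  rows:
    - [-0.02,0.02,0.4,0,0,0]
    - [0,0,0.8,0,0,0]
    - [0,0,0.8,0,0,0]
    - [0,0,0.7,0,0,0]
    - [0,0,0.5,0,0,0]
    - [0,0,0.3,0,0,0]
    - [0,0,0,0,0,0]
    - [0,0,0,0,0,0]

```text
t: 18.5
eef_pos: [657.4, 178.4, 161.8]
eef_rot: [0.0, -0.0, 1.0, 0.0]
force: [-0.1, -0.6, -1.3]
grip_width: 27.3
```

Run:
```python
from h import *
snap('i')
a=cv2.imread('pics/i_scene.png')[130:290,200:400];cv2.imwrite('pics/i_sc.png',cv2.resize(a,None,fx=3,fy=3,interpolation=cv2.INTER_CUBIC))
C=load('i')
c=(657,178);o=manip.get_obs();print(o['eef_pos'],o['grip_width'],o['force'])
z=o['eef_pos'][2]
B=near(C['scene'],c,46,92,z-15);print(sph(B,[*c,z-51],42.5))
```

```text
[657.60550605 178.51414046 162.1617005 ] 27.441587122786643 [-0.43283671  0.29952245 -1.83863133]
(array([656.83564823, 177.55160312, 111.10735917]), np.float64(0.7055857400104841))
```

View pics/i_sc.png

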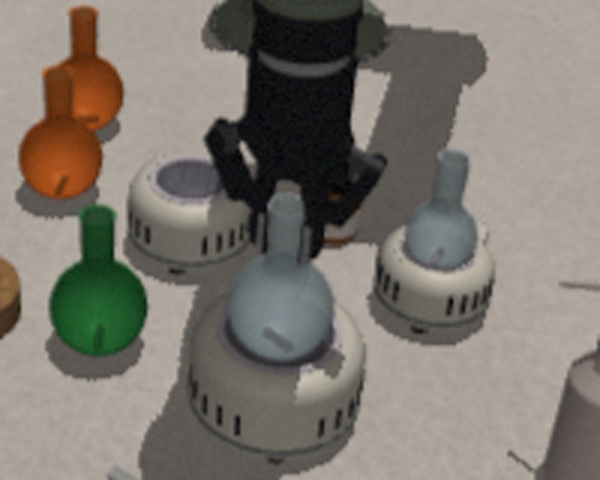

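The large flask is entering the large mantle's cup, centred to about 1 mm (crop ≈ (280,310)).

servo_tool:
  rows:
    - [0,0,0.2,0,0,0]
    - [0,0,0.2,0,0,0]
    - [0,0,0.15,0,0,0]
    - [0,0,0.1,0,0,0]
    - [0,0,0.05,0,0,0]
    - [0,0,0,0,0,0]

```text
t: 19.2
eef_pos: [656.9, 178.3, 147.1]
eef_rot: [-0.0, 0.0, 1.0, -0.0]
force: [-0.4, 0.3, -1.4]
grip_width: 27.2
```

servo_tool:
  rows:
    - [0,0,0.05,0,0,0]
    - [0,0,0.05,0,0,0]
    - [0,0,0,0,0,0]

```text
t: 19.5
eef_pos: [657.4, 178.5, 146.1]
eef_rot: [0.001, -0.0, 1.0, 0.0]
force: [-1.4, 0.7, 2.7]
grip_width: 27.5
```

servo_tool:
  rows:
    - [0,0,0.02,0,0,0]
    - [0,0,0,0,0,0]

```text
t: 19.7
eef_pos: [657.5, 178.5, 146.1]
eef_rot: [0.001, -0.0, 1.0, 0.0]
force: [-2.3, 0.3, 6.7]
grip_width: 27.2
```

servo_tool:
  rows:
    - [0,0,0,0,0,0]
    - [0,0,0,0,0,0]
    - [0,0,0,0,0,0]
    - [0,0,0,0,0,0]
    - [0,0,0,0,0,0]
  claw: 60
  newtons: 20

```text
t: 20.2
eef_pos: [657.0, 178.3, 144.6]
eef_rot: [-0.0, -0.0, 1.0, -0.0]
force: [-1.2, -0.7, 0.1]
grip_width: 59.8
```

servo_tool:
  rows:
    - [0,0,-0.4,0,0,0]
    - [0,0,-0.8,0,0,0]
    - [0,0,-1,0,0,0]
    - [0,0,-1,0,0,0]
    - [0,0,-1,0,0,0]
    - [0,0,-0.5,0,0,0]
    - [0,0,0,0,0,0]

```text
t: 20.9
eef_pos: [658.1, 178.6, 241.0]
eef_rot: [0.002, -0.0, 1.0, 0.0]
force: [-0.7, -0.5, -0.2]
grip_width: 59.9
```

Run:
```python
from h import *
snap('j')
a=cv2.imread('pics/j_scene.png')[110:300,200:400];cv2.imwrite('pics/j_sc.png',cv2.resize(a,None,fx=3,fy=3,interpolation=cv2.INTER_CUBIC))
fl('j',(657,178),42.5,94,14,55);print(manip.get_obs()['eef_pos'])
```

```text
top 133 12 bulb [656.9 178.   93.2] neck [655.3 178.3]
scene 586 248 bulb [656.4 178.5  95.2] neck [655.6 178.5]
[656.83464852 178.32176361 238.36846643]
```

View pics/j_sc.png

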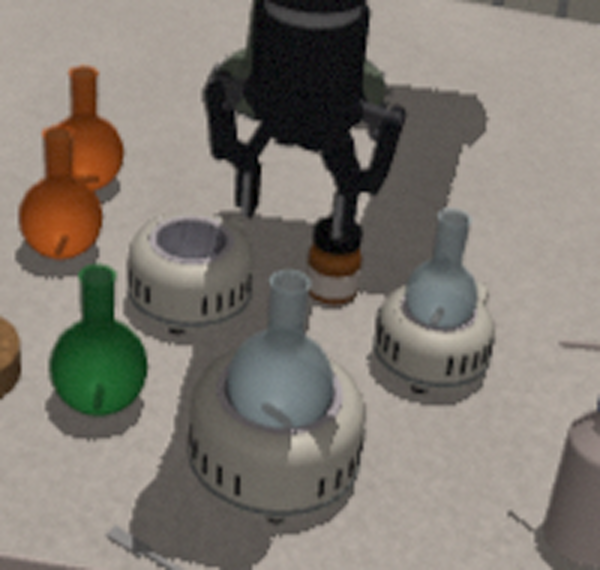

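Large flask home and upright (bulb fit z ≈ 94). Next the medium flask, clear, in the small mantle (crop ≈ (442,290)).

servo_tool:
  rows:
    - [0.4,0.2,0,0,0,0]
    - [0.9,0.45,0,0,0,0]
    - [0.95,0.475,0,0,0,0]
    - [0.95,0.475,0,0,0,0]
    - [0.95,0.475,0,0,0,0]
    - [0.95,0.475,0,0,0,0]
    - [0.95,0.475,0,0,0,0]
    - [0.95,0.475,0,0,0,0]
    - [0.95,0.475,0,0,0,0]
    - [0.8,0.4,0,0,0,0]
    - [0.4,0.2,0,0,0,0]
    - [0,0,0,0,0,0]

```text
t: 22.2
eef_pos: [472.9, 270.3, 238.7]
eef_rot: [-0.0, -0.001, 1.0, -0.0]
force: [0.9, 0.2, -0.1]
grip_width: 59.9
```

servo_tool:
  rows:
    - [0,0,0.5,0,0,0]
    - [0,0,0.9,0,0,0]
    - [0,0,0.8,0,0,0]
    - [0,0,0.5,0,0,0]
    - [0,0,0,0,0,0]
    - [0,0,0,0,0,0]

```text
t: 22.8
eef_pos: [474.4, 269.6, 184.8]
eef_rot: [-0.0, 0.0, 1.0, -0.0]
force: [-0.1, -0.0, -0.0]
grip_width: 60.1
```

Run:
```python
from h import *
snap('k');print(manip.get_obs()['eef_pos'])
a=cv2.imread('pics/k_scene.png')[110:270,250:450];cv2.imwrite('pics/k_sc.png',cv2.resize(a,None,fx=3,fy=3,interpolation=cv2.INTER_CUBIC))
```

```text
[474.77287617 269.96130141 185.54359263]
```

View pics/k_sc.png

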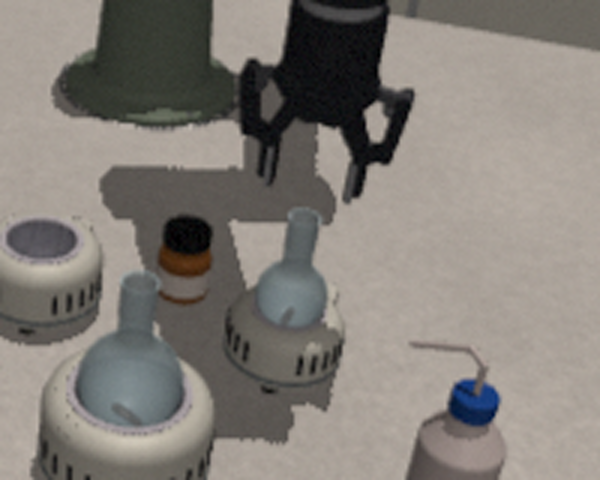

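Jaws open over the medium flask's neck (crop ≈ (302,230)), centred.

servo_tool:
  rows:
    - [0,0,0.5,0,0,0]
    - [0,0,0.6,0,0,0]
    - [0,0,0.6,0,0,0]
    - [0,0,0.6,0,0,0]
    - [0,0,0.5,0,0,0]
    - [0,0,0.4,0,0,0]
    - [0,0,0,0,0,0]
    - [0,0,0,0,0,0]

```text
t: 23.7
eef_pos: [474.1, 269.9, 120.8]
eef_rot: [-0.0, -0.0, 1.0, -0.0]
force: [1.0, 0.8, 0.9]
grip_width: 59.7
```

servo_tool:
  rows:
    - [0,0,0,0,0,0]
    - [0,0,0,0,0,0]
    - [0,0,0,0,0,0]
    - [0,0,0,0,0,0]
    - [0,0,0,0,0,0]
    - [0,0,0,0,0,0]
    - [0,0,0,0,0,0]
  claw: 14
  newtons: 28

```text
t: 24.4
eef_pos: [474.5, 270.4, 121.4]
eef_rot: [0.001, -0.0, 1.0, 0.001]
force: [0.1, 3.5, 4.6]
grip_width: 25.0
```

servo_tool:
  rows:
    - [0,0,-0.2,0,0,0]
    - [0,0,-0.4,0,0,0]
    - [0,0,-0.6,0,0,0]
    - [0,0,-0.8,0,0,0]
    - [0,0,-0.5,0,0,0]
    - [0,0,0,0,0,0]
    - [0,0,0,0,0,0]

```text
t: 25.1
eef_pos: [474.1, 269.8, 171.0]
eef_rot: [0.0, 0.0, 1.0, -0.0]
force: [-0.8, -0.9, -0.7]
grip_width: 25.3
```

Run:
```python
from h import *
snap('l')
a=cv2.imread('pics/l_scene.png')[110:270,250:450];cv2.imwrite('pics/l_sc.png',cv2.resize(a,None,fx=3,fy=3,interpolation=cv2.INTER_CUBIC))
C=load('l')
c=(474,270);o=manip.get_obs();print(o['eef_pos'],o['grip_width'],o['force'])
z=o['eef_pos'][2]
B=near(C['scene'],c,35,z-50,z-14);print(sph(B,[*c,z-40],32))
```

```text
[473.5271901  269.57354351 170.26471432] 25.094193687359315 [ 0.71596504 -0.07844186 -1.57620014]
(array([472.82335624, 269.03922232, 131.90914536]), np.float64(0.823139869658533))
```

View pics/l_sc.png

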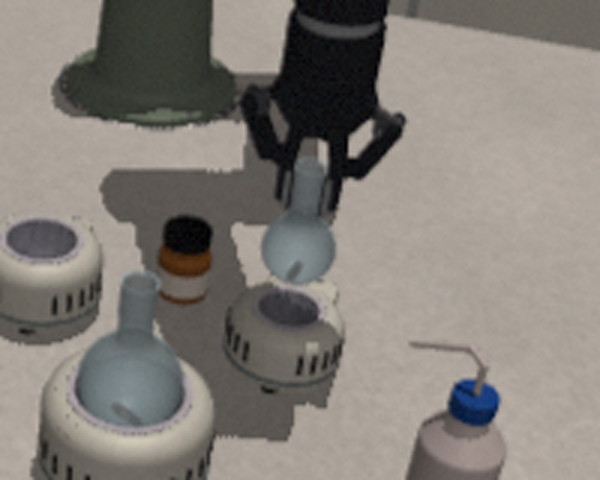

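servo_tool:
  rows:
    - [0,-0.2,-0.5,0,0,0]
    - [0,-0.6,-0.5,0,0,0]
    - [0,-1,0,0,0,0]
    - [-0.02,-1,0,0,0,0]
    - [-0.02,-1,0,0,0,0]
    - [-0.02,-1,0,0,0,0]
    - [-0.02,-1,0,0,0,0]
    - [-0.02,-1,0,0,0,0]
    - [0,-1,0,0,0,0]
    - [0,-1,0,0,0,0]
    - [0,-1,0,0,0,0]
    - [0,-1,0,0,0,0]

```text
t: 26.4
eef_pos: [475.9, 52.2, 191.7]
eef_rot: [0.0, 0.0, 1.0, -0.0]
force: [0.3, -0.2, -1.0]
grip_width: 25.0
```

servo_tool:
  rows:
    - [0,-0.7,0,0,0,0]
    - [0,-0.3,0,0,0,0]
    - [0,0,0,0,0,0]
    - [0,0,0.5,0,0,0]
    - [0,0,0.8,0,0,0]
    - [0,0,0.8,0,0,0]
    - [0,0,0.5,0,0,0]
    - [0,0,0,0,0,0]
    - [0,0,0,0,0,0]

```text
t: 27.3
eef_pos: [475.9, 34.3, 138.8]
eef_rot: [-0.0, -0.0, 1.0, 0.0]
force: [0.9, -0.4, -0.7]
grip_width: 25.4
```

Run:
```python
from h import *
snap('m')
a=cv2.imread('pics/m_scene.png')[100:260,170:370];cv2.imwrite('pics/m_sc.png',cv2.resize(a,None,fx=3,fy=3,interpolation=cv2.INTER_CUBIC))
C=load('m')
c=(476,33.5);o=manip.get_obs();print(o['eef_pos'],o['grip_width'],o['force'])
z=o['eef_pos'][2]
B=near(C['scene'],c,35,z-48,z-14);print(sph(B,[*c,z-40],32))
```

```text
[476.63272693  34.01412457 139.4462717 ] 25.318226364902895 [ 0.43206536  0.06166607 -0.70055618]
(array([474.78998733,  33.57144999,  99.6496718 ]), np.float64(1.151088734278968))
```

View pics/m_sc.png

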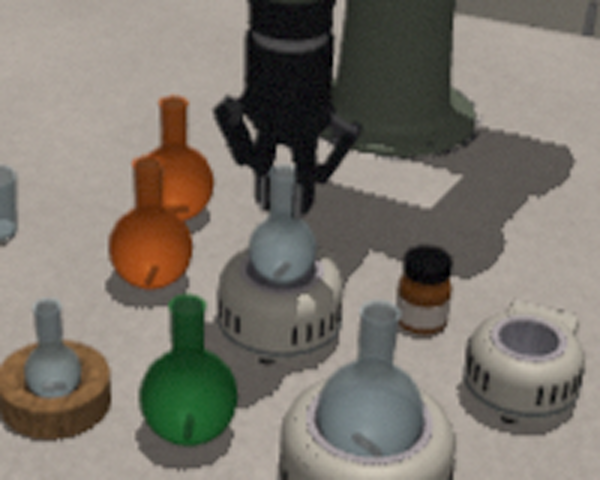

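The medium flask is in the medium mantle's mouth, centred (crop ≈ (282,250)). Lowering the last 17 mm.

servo_tool:
  rows:
    - [0,-0.01,0.2,0,0,0]
    - [0,0,0.2,0,0,0]
    - [0,0,0.15,0,0,0]
    - [0,0,0.1,0,0,0]
    - [0,0,0.05,0,0,0]
    - [0,0,0,0,0,0]

```text
t: 28.0
eef_pos: [475.9, 33.6, 124.7]
eef_rot: [-0.0, -0.0, 1.0, 0.0]
force: [-0.3, 0.8, -0.3]
grip_width: 25.1
```

servo_tool:
  rows:
    - [0,0,0.05,0,0,0]
    - [0,0,0.05,0,0,0]
    - [0,0,0,0,0,0]

```text
t: 28.3
eef_pos: [476.0, 33.7, 122.8]
eef_rot: [-0.0, -0.0, 1.0, 0.0]
force: [0.5, 0.8, -0.7]
grip_width: 25.1
```

servo_tool:
  rows:
    - [0,0,0.05,0,0,0]
    - [0,0,0.02,0,0,0]
    - [0,0,0,0,0,0]

```text
t: 28.6
eef_pos: [476.6, 33.8, 122.1]
eef_rot: [0.001, -0.0, 1.0, 0.0]
force: [-0.5, 0.9, 5.0]
grip_width: 25.3
```

Seated with about 5 N; releasing.

servo_tool:
  rows:
    - [0,0,0,0,0,0]
    - [0,0,0,0,0,0]
    - [0,0,0,0,0,0]
    - [0,0,0,0,0,0]
    - [0,0,0,0,0,0]
  claw: 60
  newtons: 20

```text
t: 29.1
eef_pos: [476.0, 33.7, 121.4]
eef_rot: [-0.0, -0.0, 1.0, -0.0]
force: [-0.0, -0.3, 1.0]
grip_width: 60.1
```

servo_tool:
  rows:
    - [0,0,-0.4,0,0,0]
    - [0,0,-0.8,0,0,0]
    - [0,0,-1,0,0,0]
    - [0,0,-1,0,0,0]
    - [0,0,-1,0,0,0]
    - [0,0,-0.5,0,0,0]
    - [0,0,0,0,0,0]

```text
t: 29.8
eef_pos: [477.1, 33.6, 217.0]
eef_rot: [0.002, -0.0, 1.0, -0.0]
force: [0.2, -1.5, 0.1]
grip_width: 60.0
```

Run:
```python
from h import *
snap('n')
a=cv2.imread('pics/n_scene.png')[100:260,170:370];cv2.imwrite('pics/n_sc.png',cv2.resize(a,None,fx=3,fy=3,interpolation=cv2.INTER_CUBIC))
fl('n',(476,33.5),32,82,13,50);fl('n',(651,-115),25.5,36,11,46);print(manip.get_obs()['eef_pos'])
```

```text
top 0 0 bulb 0 neck 0
scene 230 136 bulb [475.7  33.5  82.5] neck [476.3  34.1]
top 88 30 bulb [ 652.4 -115.    34.6] neck [ 651.8 -114.3]
scene 168 118 bulb [ 650.7 -114.9   36.8] neck [ 651.2 -114.3]
[475.796672    33.66438142 215.10394339]
```

View pics/n_sc.png

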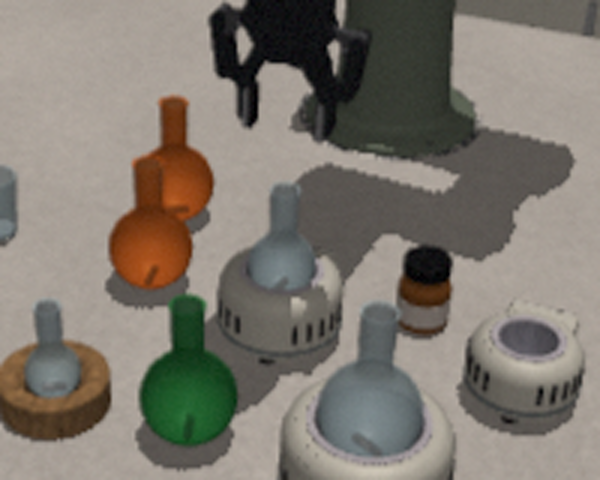

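Medium flask home and upright (crop ≈ (283,260)). Back to the small flask on the cork ring (crop ≈ (50,365)).

servo_tool:
  rows:
    - [-0.4,-0.342,0,0,0,0]
    - [-0.9,-0.76,0,0,0,0]
    - [-0.9,-0.76,0,0,0,0]
    - [-0.9,-0.76,0,0,0,0]
    - [-0.9,-0.76,0,0,0,0]
    - [-0.9,-0.76,0,0,0,0]
    - [-0.9,-0.76,0,0,0,0]
    - [-0.9,-0.76,0,0,0,0]
    - [-0.9,-0.76,0,0,0,0]
    - [-0.8,-0.67,0,0,0,0]
    - [-0.375,-0.323,0,0,0,0]
    - [0,0,0,0,0,0]

```text
t: 31.1
eef_pos: [651.8, -115.7, 213.9]
eef_rot: [-0.001, 0.001, 1.0, 0.0]
force: [0.3, 0.7, 0.2]
grip_width: 59.7
```

servo_tool:
  rows:
    - [0,0,0.5,0,0,0]
    - [0,0,0.9,0,0,0]
    - [0,0,1,0,0,0]
    - [0,0,0.9,0,0,0]
    - [0,0,0.5,0,0,0]
    - [0,0,0,0,0,0]
    - [0,0,0,0,0,0]

```text
t: 31.8
eef_pos: [651.5, -114.3, 139.9]
eef_rot: [0.0, -0.0, 1.0, -0.0]
force: [0.4, -0.2, 0.8]
grip_width: 60.0
```

Run:
```python
from h import *
snap('o');print(manip.get_obs()['eef_pos'])
a=cv2.imread('pics/o_scene.png')[110:270,110:310];cv2.imwrite('pics/o_sc.png',cv2.resize(a,None,fx=3,fy=3,interpolation=cv2.INTER_CUBIC))
```

```text
[ 652.17079291 -114.68149969  140.66109122]
```

View pics/o_sc.png

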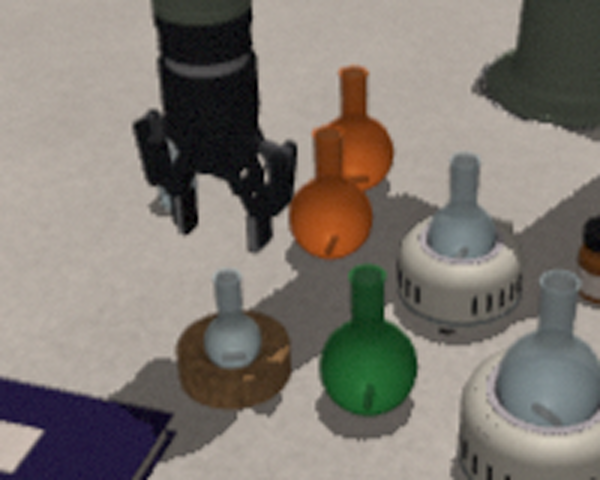

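Jaws centred over the small flask on the ring (neck at crop ≈ (228,290)).

servo_tool:
  rows:
    - [0,0,0.5,0,0,0]
    - [0,0,0.6,0,0,0]
    - [0,0,0.6,0,0,0]
    - [0,0,0.6,0,0,0]
    - [0,0,0.6,0,0,0]
    - [0,0,0.4,0,0,0]
    - [0,0,0.15,0,0,0]
    - [0,0,0,0,0,0]
    - [0,0,0,0,0,0]

```text
t: 32.8
eef_pos: [651.9, -114.7, 70.9]
eef_rot: [0.0, -0.0, 1.0, -0.0]
force: [0.0, -0.4, 0.9]
grip_width: 60.0
```

servo_tool:
  rows:
    - [0,0,0,0,0,0]
    - [0,0,0,0,0,0]
    - [0,0,0,0,0,0]
    - [0,0,0,0,0,0]
    - [0,0,0,0,0,0]
    - [0,0,0,0,0,0]
    - [0,0,0,0,0,0]
    - [0,0,0,0,0,0]
  claw: 10
  newtons: 25

```text
t: 33.6
eef_pos: [651.9, -114.3, 70.9]
eef_rot: [0.0, -0.0, 1.0, 0.0]
force: [-0.2, 3.0, 4.8]
grip_width: 21.3
```

servo_tool:
  rows:
    - [0,0,-0.2,0,0,0]
    - [0,0,-0.4,0,0,0]
    - [0,0,-0.6,0,0,0]
    - [0,0,-0.8,0,0,0]
    - [0,0,0,0,0,0]
    - [0,0,0,0,0,0]

```text
t: 34.2
eef_pos: [652.0, -115.0, 111.1]
eef_rot: [0.001, 0.0, 1.0, -0.0]
force: [0.4, 0.7, -0.6]
grip_width: 21.6
```

Run:
```python
from h import *
snap('p')
a=cv2.imread('pics/p_scene.png')[110:270,110:310];cv2.imwrite('pics/p_sc.png',cv2.resize(a,None,fx=3,fy=3,interpolation=cv2.INTER_CUBIC))
C=load('p')
c=(651,-115);o=manip.get_obs();print(o['eef_pos'],o['grip_width'],o['force'])
z=o['eef_pos'][2]
B=near(C['scene'],c,30,z-50,z-13);print(sph(B,[*c,z-35],25.5))
```

```text
[ 651.0892262  -114.6498127   109.91314287] 21.167672112292202 [-0.16556633 -0.37297595 -0.83113875]
(array([ 650.45010636, -116.16320626,   77.55049349]), np.float64(0.8707777031964277))
```

View pics/p_sc.png

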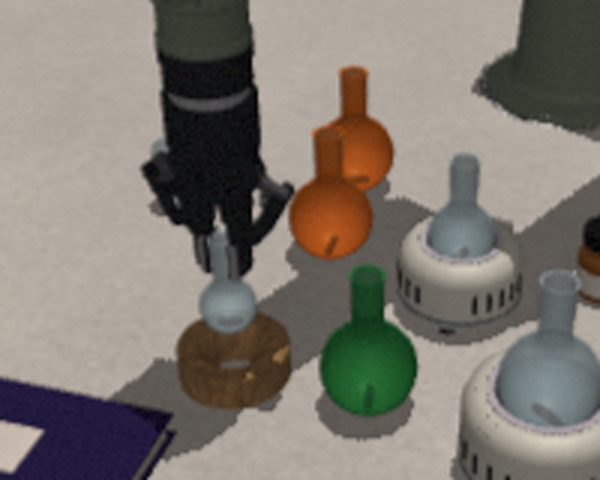

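servo_tool:
  rows:
    - [0,0,-0.5,0,0,0]
    - [0,0,-1,0,0,0]
    - [0,0,-1,0,0,0]
    - [0,0,-1,0,0,0]
    - [0,0,-1,0,0,0]
    - [0,0,-1,0,0,0]
    - [0,0,-1,0,0,0]
    - [0.2,0.433,-0.7,0,0,0]
    - [0.35,0.76,-0.3,0,0,0]
    - [0.45,0.975,0,0,0,0]
    - [0.45,0.975,0,0,0,0]
    - [0.45,0.975,0,0,0,0]

```text
t: 35.5
eef_pos: [611.9, -30.2, 259.8]
eef_rot: [-0.001, -0.0, 1.0, 0.0]
force: [0.8, -0.3, -1.1]
grip_width: 21.0
```

servo_tool:
  rows:
    - [0.45,0.975,0,0,0,0]
    - [0.45,0.975,0,0,0,0]
    - [0.45,0.975,0,0,0,0]
    - [0.45,0.975,0,0,0,0]
    - [0.45,0.975,0,0,0,0]
    - [0.45,0.975,0,0,0,0]
    - [0.45,0.975,0,0,0,0]
    - [0.45,0.975,0,0,0,0]
    - [0.45,0.975,0,0,0,0]
    - [0.45,0.975,0,0,0,0]
    - [0.45,0.975,0,0,0,0]
    - [0.45,0.975,0,0,0,0]

```text
t: 36.7
eef_pos: [503.8, 203.2, 260.1]
eef_rot: [-0.0, -0.0, 1.0, -0.0]
force: [0.3, 0.7, -0.4]
grip_width: 21.4
```

servo_tool:
  rows:
    - [0.45,0.975,0,0,0,0]
    - [0.45,0.975,0,0,0,0]
    - [0.4,0.87,0,0,0,0]
    - [0.28,0.6,0,0,0,0]
    - [0,0,0,0,0,0]
    - [0,0,0,0,0,0]

```text
t: 37.3
eef_pos: [473.6, 270.1, 260.4]
eef_rot: [-0.0, -0.0, 1.0, -0.0]
force: [0.1, 0.2, 0.4]
grip_width: 21.2
```

Down 260 → 125.

servo_tool:
  rows:
    - [0,0,0.5,0,0,0]
    - [0,0,0.9,0,0,0]
    - [0,0,1,0,0,0]
    - [0,0,1,0,0,0]
    - [0,0,1,0,0,0]
    - [0,0,1,0,0,0]
    - [0,0,0.8,0,0,0]
    - [0,0,0.5,0,0,0]
    - [0,0,0,0,0,0]
    - [0,0,0,0,0,0]

```text
t: 38.3
eef_pos: [474.2, 269.8, 126.6]
eef_rot: [0.0, 0.0, 1.0, 0.0]
force: [0.2, 1.2, -0.4]
grip_width: 21.3
```

Run:
```python
from h import *
snap('q')
a=cv2.imread('pics/q_scene.png')[110:270,250:450];cv2.imwrite('pics/q_sc.png',cv2.resize(a,None,fx=3,fy=3,interpolation=cv2.INTER_CUBIC))
C=load('q')
c=(474,270);o=manip.get_obs();print(o['eef_pos'],o['grip_width'],o['force'])
z=o['eef_pos'][2]
B=near(C['scene'],c,30,z-42,z-13);print(sph(B,[*c,z-35],25.5))
X=near(C['scene'],c,60,15,53);X=X[np.hypot(X[:,0]-c[0],X[:,1]-c[1])>38];print(circ(X,c,52))
```

```text
[474.6805329  270.21842812 127.3407037 ] 21.178508922521793 [ 0.13282757 -0.17689867 -0.45032202]
(array([473.22364259, 268.85922168,  93.18876202]), np.float64(0.8415256620841376))
(array([473.44952359, 269.6158518 ]), np.float64(0.8934270025711086))
```

View pics/q_sc.png

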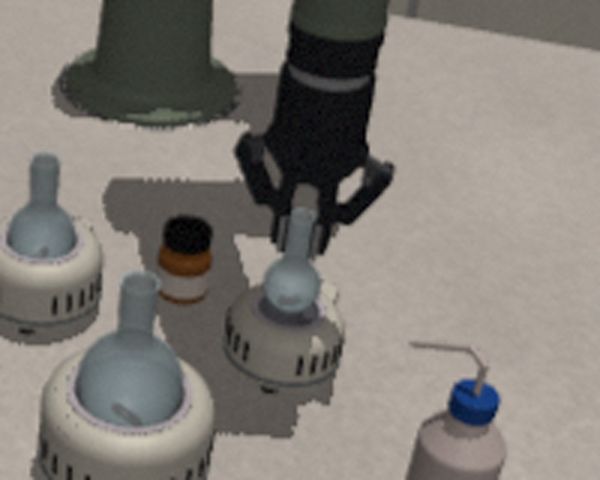

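Centred within 1 mm of the small mantle (bulb at crop ≈ (292,285)).

servo_tool:
  rows:
    - [0,0.02,0.2,0,0,0]
    - [0,0,0.2,0,0,0]
    - [0,0,0.2,0,0,0]
    - [0,0,0.15,0,0,0]
    - [0,0,0.1,0,0,0]
    - [0,0,0.1,0,0,0]
    - [0,0,0.03,0,0,0]
    - [0,0,0,0,0,0]

```text
t: 39.2
eef_pos: [473.9, 270.5, 106.8]
eef_rot: [-0.0, -0.0, 1.0, -0.0]
force: [0.9, 0.3, -0.6]
grip_width: 21.2
```

servo_tool:
  rows:
    - [0,0,0.05,0,0,0]
    - [0,0,0.03,0,0,0]
    - [0,0,0,0,0,0]

```text
t: 39.5
eef_pos: [473.9, 270.5, 105.3]
eef_rot: [0.0, 0.0, 1.0, -0.0]
force: [0.1, 0.7, -1.1]
grip_width: 21.3
```

servo_tool:
  rows:
    - [0,0,0.04,0,0,0]
    - [0,0,0.03,0,0,0]
    - [0,0,0,0,0,0]

```text
t: 39.8
eef_pos: [474.3, 270.7, 104.5]
eef_rot: [0.0, -0.0, 1.0, 0.0]
force: [0.1, 0.6, 4.7]
grip_width: 21.1
```

servo_tool:
  rows:
    - [0,0,0,0,0,0]
    - [0,0,0,0,0,0]
    - [0,0,0,0,0,0]
    - [0,0,0,0,0,0]
    - [0,0,0,0,0,0]
  claw: 60
  newtons: 20

```text
t: 40.3
eef_pos: [473.9, 270.5, 103.8]
eef_rot: [-0.0, -0.0, 1.0, -0.0]
force: [-0.4, 0.1, -0.0]
grip_width: 60.2
```

servo_tool:
  rows:
    - [0,0,-0.4,0,0,0]
    - [0,0,-0.8,0,0,0]
    - [0,0,-1,0,0,0]
    - [0,0,-1,0,0,0]
    - [0,0,-1,0,0,0]
    - [0,0,-1,0,0,0]
    - [0,0,-1,0,0,0]
    - [0,0,-1,0,0,0]
    - [0,0,-0.5,0,0,0]
    - [0,0,0,0,0,0]

```text
t: 41.3
eef_pos: [474.8, 270.9, 259.6]
eef_rot: [0.001, -0.0, 1.0, 0.001]
force: [0.3, 0.7, 0.0]
grip_width: 59.7
```

servo_tool:
  rows:
    - [0.5,0.5,0,0,0,0]
    - [0.9,0.9,0,0,0,0]
    - [0.9,0.9,0,0,0,0]
    - [0.9,0.9,0,0,0,0]
    - [0.9,0.9,0,0,0,0]
    - [0.9,0.9,0,0,0,0]
    - [0.9,0.9,0,0,0,0]
    - [0.9,0.9,0,0,0,0]
    - [0.5,0.5,0,0,0,0]
    - [0,0,0,0,0,0]
    - [0,0,0,0,0,0]

```text
t: 42.4
eef_pos: [327.7, 416.2, 257.3]
eef_rot: [-0.0, -0.0, 1.0, -0.001]
force: [-0.5, 0.3, -0.6]
grip_width: 60.4
```

Run:
```python
from h import *
snap('r')
a=cv2.imread('pics/r_scene.png')[100:300,60:440];cv2.imwrite('pics/r_sc.png',cv2.resize(a,None,fx=2,fy=2,interpolation=cv2.INTER_CUBIC))
fl('r',(474,270),25.5,70,11,46);fl('r',(476,33.5),32,82,13,50);fl('r',(657,178),42.5,94,14,55);print(manip.get_obs()['eef_pos'])
# bystanders before/after
A=cv2.imread('pics/a_scene.png');B=cv2.imread('pics/r_scene.png')
for n,(u,v) in {'beaker':(168,168),'cyl':(88,175),'wash':(400,270),'green':(233,230),'or':(222,170),'brown':(312,197)}.items():
    print(n,np.abs(A[v-22:v+22,u-16:u+16].astype(int)-B[v-22:v+22,u-16:u+16]).mean())
```

```text
top 91 31 bulb [475.3 270.   69.2] neck [474.5 268.5]
scene 168 117 bulb [473.3 269.8  71.1] neck [474.1 269.4]
top 161 26 bulb [477.3  33.5  81.6] neck [476.3  33.9]
scene 232 139 bulb [475.9  33.6  82.1] neck [476.5  34.4]
top 269 57 bulb [658.  178.1  93.4] neck [656.  177.7]
scene 591 242 bulb [656.3 178.4  95.3] neck [655.6 178.6]
[328.40031182 415.87679889 257.60638348]
beaker 1.831439393939394
cyl 1.8226799242424243
wash 1.7949810606060606
green 2.183475378787879
or 2.1193181818181817
brown 10.5
```

View pics/r_sc.png

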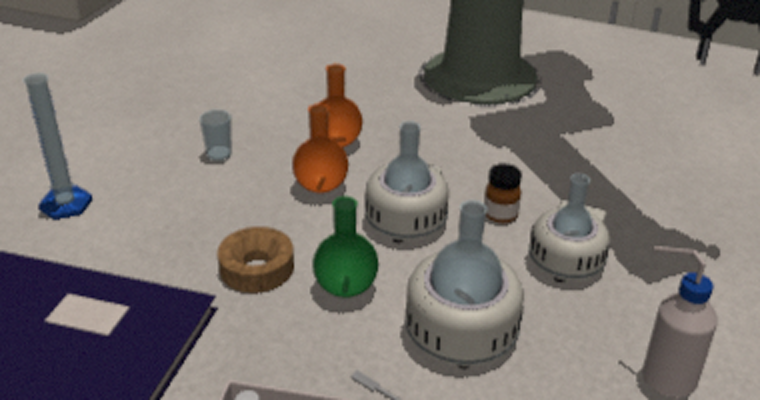

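View pics/r_top.png

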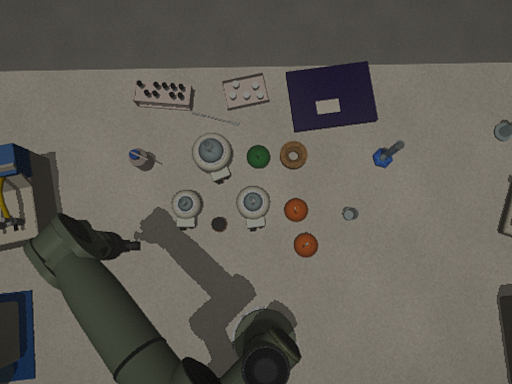

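All three flasks are home, the cork ring is empty at scene ≈ (188,229), and the bystanders look unmoved. The brown-bottle patch changed because the big flask beside it left and the shadow moved. Handing in.

Run:
```python
from h import *
print(manip.close_job())
```

```text
the job is handed in; nothing more can be done
None
```

All three flasks now sit in their own mantles, and I handed the job in at about 42.5 s of the 128 s allowed. I rested the small flask on the cork ring. Then the large flask went to the large mantle, the medium to the medium, and the small from the ring to the small. Each was let go only after a light touch, with at most about 7 N of measured force.

**Seating:** the two cameras gave these bulb-centre heights:

| Flask | Measured (mm) | Wanted (mm) |
|---|---|---|
| Large | 93.4 and 95.3 | 94 |
| Medium | 81.6 and 82.1 | 82 |
| Small | 69.2 and 71.1 | 70 |

- **Camera disagreement:** the two views differ by up to 2 mm, within their stated calibration.
- **Upright:** the necks stand over the bulbs to within about 2 mm. The large flask's neck may lean about 1–1.5°, which is near the measuring noise.

**Surroundings:** the cork ring is empty. The beaker, the cylinder, the wash bottle and the green and orange look-alikes match the first picture. The picture patch around the brown bottle differed from the first picture. I put that down to a moved shadow and the neighbouring flask being gone. The bottle itself appears to be in the same place, but I judged that by eye only.

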